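Clear the repair jig and put the soldering kit on its shadow pads

TASK

Put the soldering station in order. Swing the jig's red-handled spring clamp up past the point where it stays open by itself, and only then take out the metal nest plate it holds; leave the clamp open. Set the nest plate, the green solder spool, the orange tape roll and the blue swab tube each squarely in the middle of the pad that shows its own outline and colour: upright, the plate in line with its rectangle, all four let go.

Things in the scene. Friction and masses are not known exactly. Their poses are not given: they have to be found in the camera images.
- clamp (a joint): Spring clamp hinge on the jig. 0 rad: closed on the plate; grows as the handle is lifted; 2.1: fully open, leaning back past upright; open means above 1.7. An over-centre spring pulls it shut below about 0.9 rad and pushes it open beyond. Lifting takes about 4 N at the handle; let go past 1.1 rad, it swings open by itself within about a second.
- clamp_handle (a point): Centre of the red handle at the free end of the clamp's 12 mm wide steel arm: round bar, 20 mm diameter, 26 mm long along y (pinch its flat ends, 26 mm). Frame turns with the arm. Closed: 66 mm above the bench, z up, x level along the arm, over the plate, towards the hinge. The hinge axis (parallel to y) lies 125 mm along x and 18 mm down -z, 48 mm above the bench.
- plate_centre (a point): Centre (half-way up) of the bright aluminium nest plate, 60 (x) x 90 (y) mm, 12 thick (dowels to 18). Loose on the fixed jig's 42 mm wide pedestal under the clamp's foot: underside 20, top 32 mm above the bench, y along the arm. Its 60 mm width overhangs the pedestal 9 mm each side, 14 mm above the 6 mm thick blue base: grip it there. Hinge cheeks (61 mm high) begin 17 mm past its end.
- spool_centre (a point): Centre (half-way up) of the solder spool with green flanges and silver wire, standing on one flange: 58 mm in diameter, 36 mm high, about 0.35 kg.
- tape_centre (a point): Centre (half-way up) of the orange tape roll lying flat: a ring 62 mm in outer diameter, 20 mm high, with a small loose tab on its -y side. Grip it across x (62 mm).
- swabs_centre (a point): Point on the axis of the upright blue swab tube, 35 mm above its foot: tube 37 mm in diameter and 70 mm high, white swabs sticking out up to 116 mm (not to be gripped). About 0.06 kg.
- pad_green_centre (a point): Centre of the top face of a fixed flat square pad, 100 x 100 x 6 mm, light with dark corner dots; x and y along its edges, z up. Four pads lie in a row beyond the loose things, in any order. This one shows a green disc 59 mm in diameter with a small white centre: for the green solder spool.
- pad_orange_centre (a point): Centre of the top face of a fixed flat square pad, 100 x 100 x 6 mm, light with dark corner dots; x and y along its edges, z up. Four pads lie in a row beyond the loose things, in any order. This one shows an orange ring 63 mm in outer diameter: for the orange tape roll.
- pad_blue_centre (a point): Centre of the top face of a fixed flat square pad, 100 x 100 x 6 mm, light with dark corner dots; x and y along its edges, z up. Four pads lie in a row beyond the loose things, in any order. This one shows a small blue disc 38 mm in diameter: for the blue swab tube.
- pad_plate_centre (a point): Centre of the top face of a fixed flat square pad, 100 x 100 x 6 mm, light with dark corner dots; x and y along its edges, z up. Four pads lie in a row beyond the loose things, in any order. This one shows a grey rectangle 60 (x) x 90 (y) mm with a darker one within: for the nest plate, long side along y, either way round.
Things that resemble listed ones, but are neither listed nor needed, are in the scene too. Leave any brown look-alike of the part that bears spool_centre alone.

How it is judged:
On the way:
1. the clamp has been opened past its hold-open point and stands open (value of joint clamp above 1.7 rad), for 0.2 s.
At the end, for the whole second after the job is handed in: The solder spool, tape roll, swab tube and nest plate each stand upright and at rest on the top of their own pad, centre within 12 mm of the pad's centre, the plate's long side within 0.2 rad of its rectangle's, and the clamp stands open (above 1.7 rad) (horizontal distance between spool_centre and pad_green_centre below 0.012 m and height (world z) of spool_centre between 0.018 and 0.03 m and angle between each of spool_centre, tape_centre, swabs_centre, plate_centre's own z axis and vertical below 0.15 rad and horizontal distance between tape_centre and pad_orange_centre below 0.012 m and height (world z) of tape_centre between 0.01 and 0.022 m and horizontal distance between swabs_centre and pad_blue_centre below 0.012 m and height (world z) of swabs_centre between 0.035 and 0.047 m and horizontal distance between plate_centre and pad_plate_centre below 0.012 m and height (world z) of plate_centre between 0.006 and 0.018 m and angle between the y axis of plate_centre and the y axis of pad_plate_centre, either way round below 0.2 rad and value of joint clamp above 1.7 rad and linear speed of each of nest_plate, solder_spool, tape, swabs below 0.02 m/s); the robot touches nothing.
It fails at once if the nest plate is pulled out (moved over 15 mm) while the clamp is not past its hold-open point (value of joint clamp below 0.8 rad and distance of plate_centre from where it was at the start of the episode above 0.015 m).
It also fails if it takes over 112 s, if anything falls off the work surface, if the arm or the gripper's body presses on something with over 40 N, if the wrist force passes 120 N, or if a joint passes its speed limit or range.

ROBOT

A 7-joint arm with a two-finger parallel gripper is mounted at the origin on the work surface; the furniture and walls round the work are solid. World frame = base frame: x ahead of the robot, y to its left, z up, the work surface at z = 0. Lengths are in m, angles in rad, forces in N, time in s.
With the tool pointing down it reaches from about 0.425 to 0.925 m from the base axis. Payload 6.8 kg.
Tool frame: the origin (TCP) lies midway between the tips of the shut fingers; the grasp point (between the pads) lies 19 mm behind it; z points along the fingers, y is the line along which they close (so a half turn about z gives the same grasp; the last joint's range is limited). The gripper opens to 85 mm and grips with 20 to 120 N. Pads are 22 mm wide; open, the fingers measure 114 mm over their backs; the gripper's body (76 mm by 85 mm) begins 54 mm behind the grasp point. The pads swing forward as they close: fully open they stand 13 mm farther back than shut.
Start: joints at [1.049, 0.477, 0.022, 1.555, -0.011, 1.109, -0.083], TCP at [0.271, -0.618, 0.198] pointing down, gripper open.
Joint ranges: [-2.96, 2.96], [-0.34, 2.1], [-1.41, 1.46], [0.24, 2.44], [-1.37, 4.51], [0.17, 1.92], [-2.96, 2.96]. Speed limits (rad/s): [2.39, 2.39, 3.14, 3.14, 3.14, 3.14, 3.14].

INTERFACE

Orientations are given as a unit quaternion [w, x, y, z].
In Python, from station import * gives the robot as it stands.
- The arm moves only by the shell command python3 -m creep 'ROWS' [FORCE]. ROWS is JSON, a list of rows, each a list of 7 numbers: the gripper command: -1 is shut, 1 is fully open, values between are in proportion, then the shift along the world's x, y, z in mm, then the turn, a rotation vector about the world's x, y, z in rad. A call has 1 to 5 rows; each row shifts and turns the commanded pose from where the row before left it; what a row does not reach is not made up. A row lasts 1/8 s, in which the tool goes at most 62.5 mm and 10.7 degrees, less where a joint would pass 70% of its speed; a pose out of reach is approached as far as the arm can. A call is refused whole if a number of a shift passes 62.5 or a number of a turn 0.188, either way. A call with a gripper value outside its range is refused whole. The fingers move at their own pace and stop on an object; FORCE is the grip in N (left out, the last holds). Time passes only in rows, so rows that do not move let the fingers close. It gives the time, the measured TCP pose, the force, the opening and the grip force at its end, in the units of the state.
- get_obs(): the state, without advancing time (a new reading comes with each control period).
- read_camera(name): name is "scene" or "top"; returns (picture, depth): 480x640x3 uint8, red, green, blue; 480x640 float32, m along the optical axis (not along the pixel's ray), 0 where there is no reading.
- camera_params(name): a dict with "intrinsics" (3x3 intrinsics, pixels), "k1" (the pictures are not rectified: a ray, as slopes to the right and down, at radius r is drawn at 1 + k1 r^2 times it, then the intrinsics apply), "cam_to_world" (4x4, takes a point from camera to world coordinates). Camera axes: x right, y up, looking along -z (the intrinsics and any distortion apply to the point x, -y, -z); pixel columns grow to the right and rows downward; lengths in m; the calibration is good to about 2 mm. A picture is of the moment at which its call begins. camera_params takes no time and is no camera call.
- hand_in(): hands the job in; it is judged then, once.
The state is a dict: "t": time; "q": joint angles; "joint_vel": joint speeds; "joint_torque": joint torques, N m; "eef_pos": TCP position; "tool_rot": TCP orientation; "contact_force": force on the tool from outside, world axes, zero at the start; "torque": the same for the moment, N m; "gripper_width": opening from 0.0 (shut) to 1.0 (fully open); "grasp_force": force on a finger pad.
Only numpy, scipy, OpenCV 4.12 (cv2) and the standard library are available. Lean on these libraries where they do the work, as an engineer would, in place of code of your own. Each camera call takes 0.05 s, during which the arm holds its last target. There are 200 camera calls.

## Working session

There is one attempt and no reset: what is moved stays moved. The work goes in short steps, Python scripts to look and compute and a shell command to move; the robot and the scene stay as the last step left them, time stands still between calls to the robot, and variables do not carry over. Pictures are saved under pics/ and viewed, at most 14 in all, crops included, and the job is handed in when it is done.

```bash
mkdir -p pics; ls; python3 - <<'E'
from station import *
import cv2,numpy as np
for n in("scene","top"):
    im,d=read_camera(n); cv2.imwrite(f"pics/{n}0.png",im[:,:,::-1]); np.savez(f"pics/{n}0.npz",im=im,d=d)
    p=camera_params(n); print(n,p)
o=get_obs(); print(o)
E
```

```text
pics
scene {'intrinsics': array([[528.81655817,   0.        , 315.6995815 ],
       [  0.        , 528.81655817, 245.2285723 ],
       [  0.        ,   0.        ,   1.        ]]), 'k1': 0.03491160911991094, 'cam_to_world': array([[ 0.56386618,  0.39271165, -0.72652082, -0.13623915],
       [-0.8258393 ,  0.2610212 , -0.49985736, -0.55167168],
       [-0.00666247,  0.8818421 ,  0.47149774,  0.4730943 ],
       [ 0.        ,  0.        ,  0.        ,  1.        ]])}
top {'intrinsics': array([[620.59647499,   0.        , 317.18190553],
       [  0.        , 620.59647499, 244.7441757 ],
       [  0.        ,   0.        ,   1.        ]]), 'k1': -0.14053748602306174, 'cam_to_world': array([[-0.02361638,  0.98592926, -0.16548641,  0.31418754],
       [-0.99915234, -0.02886022, -0.02935453, -0.14288245],
       [-0.03371747,  0.16465289,  0.98577511,  1.14510606],
       [ 0.        ,  0.        ,  0.        ,  1.        ]])}
{'t': 0.1, 'q': array([ 1.04890808,  0.4777411 ,  0.02233397,  1.55632139, -0.0115035 ,
        1.10931896, -0.08311403]), 'joint_vel': array([-2.00324052e-03, -2.37490671e-03, -2.25453387e-04, -2.13356276e-05,
       -2.46010485e-03, -1.27147684e-03,  1.92060537e-03]), 'joint_torque': array([ 3.06553527e-03, -5.97766113e+01,  1.61307726e+00, -2.81957495e+01,
        1.28080003e-02,  5.00215130e-03,  1.55655994e-05]), 'eef_pos': array([ 0.2711636 , -0.61750329,  0.19702013]), 'tool_rot': array([-7.99035234e-04,  9.78672029e-01,  2.05427288e-01, -2.26086843e-04]), 'contact_force': array([-0.10904048, -0.42634389,  0.07867825]), 'torque': array([-0.01184944,  0.01525224,  0.00708221]), 'grasp_force': 0.0, 'gripper_width': 1.0033940995595687}
```

View pics/scene0.png

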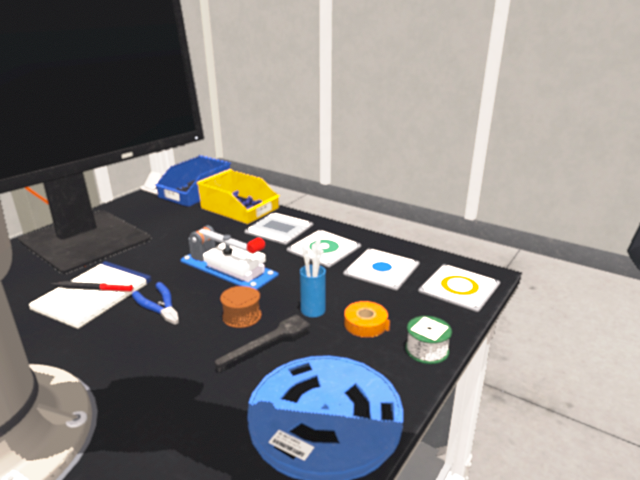

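View pics/top0.png

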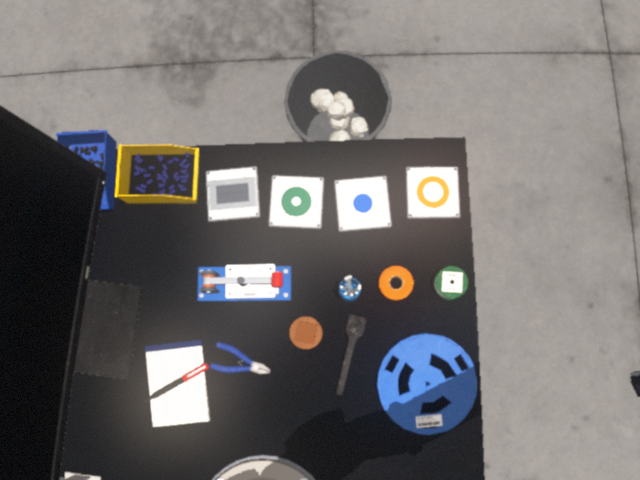

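Candidates in the top view:
- **Spool:** green and white at (451,282). The brown one at (306,333) is the decoy, and the blue reel at (427,384) isn't it.
- **Tape:** orange ring at (396,283). The orange ring at (433,191) is printed on a pad.
- **Swabs:** blue at (349,288). The blue disc at (363,203) is a pad.
- **Handle:** red at (277,280). The red pen at (195,370) isn't it.
- **Plate:** on the jig at (250,281). The grey rectangle at (232,194) is its pad.

The clamp arm runs along y, with the hinge at +y.

```bash
cat > h.py <<'E'
import numpy as np,cv2
from station import *
def ray(n,uv):
    p=camera_params(n);K=p["intrinsics"];k=p["k1"];uv=np.atleast_2d(np.float64(uv))
    s=cv2.undistortPoints(uv[:,None],K,np.array([k,0,0,0.]))[:,0]
    T=p["cam_to_world"]; d=np.c_[s[:,0],-s[:,1],-np.ones(len(s))]@T[:3,:3].T
    return T[:3,3],d
def onz(n,uv,z):
    o,d=ray(n,uv); return o+d*((z-o[2])/d[:,2])[:,None]
def blobs(im,lo,hi,box,amin=30):
    h=cv2.cvtColor(im,cv2.COLOR_RGB2HSV); m=cv2.inRange(h,np.array(lo),np.array(hi))
    x0,y0,x1,y1=box; k=np.zeros_like(m); k[y0:y1,x0:x1]=m[y0:y1,x0:x1]
    c,_=cv2.findContours(k,cv2.RETR_EXTERNAL,cv2.CHAIN_APPROX_NONE)
    return sorted([a for a in c if cv2.contourArea(a)>amin],key=cv2.contourArea,reverse=True)
def rect(n,c,z):
    w=onz(n,c[:,0],z); (x,y),(a,b),t=cv2.minAreaRect(np.float32(w[:,:2]*1000)); return [round(float(v),1) for v in (x,y,a,b,t)]
E
python3 - <<'E'
from h import *
im=np.load("pics/top0.npz")["im"]
W=([0,0,150],[180,60,255])
for n,b in dict(plate=(200,160,264,225),green=(266,170,328,232),blue=(331,172,395,234),orange=(400,160,464,222)).items():
    print("pad",n,rect("top",blobs(im,*W,b)[0],.006))
print("pgreen disc",rect("top",blobs(im,[60,80,40],[95,255,255],(266,170,328,232))[0],.006))
print("pblue disc",rect("top",blobs(im,[100,100,40],[125,255,255],(331,172,395,234))[0],.006))
print("porange",rect("top",blobs(im,[10,120,80],[30,255,255],(400,160,464,222))[0],.006))
print("pgrey",rect("top",blobs(im,[0,0,60],[180,70,190],(210,174,254,214))[0],.006))
print("spool",rect("top",blobs(im,[50,60,30],[95,255,255],(425,255,480,310))[0],.036))
print("tape",rect("top",blobs(im,[5,120,80],[25,255,255],(370,255,420,310))[0],.02))
print("handle",rect("top",blobs(im,[0,150,80],[6,255,255],(260,260,300,300))[0],.07))
print("plate",rect("top",blobs(im,*W,(215,255,290,310))[0],.032))
print("base",rect("top",blobs(im,[100,120,60],[125,255,255],(190,255,300,310))[0],.006))
print("swab",rect("top",blobs(im,[95,100,40],[125,255,255],(330,265,368,305))[0],.05))
# scene
s=np.load("pics/scene0.npz")["im"]
c=blobs(s,[95,100,40],[125,255,255],(290,250,335,325))[0][:,0]
print("swab scene base rows",c.min(0),c.max(0), onz("scene",[[ (c[c[:,1]>295][:,0].min()+c[c[:,1]>295][:,0].max())/2, c[:,1].max()]],0))
print("swab top dep", np.load("pics/top0.npz")["d"][275:302:4,338:362:3])
cv2.imwrite("pics/crop0.png",np.vstack([cv2.resize(im[160:310,190:490,::-1],None,fx=2.6,fy=2,interpolation=cv2.INTER_CUBIC),cv2.resize(s[220:320,170:470,::-1],None,fx=2.6,fy=2.6)]))
E
```

```text
pad plate [609.9, 50.5, 99.6, 99.3, 3.4]
pad green [590.0, -70.9, 99.6, 99.4, 85.4]
pad blue [582.9, -196.0, 99.8, 100.1, 3.4]
pad orange [601.4, -329.1, 100.1, 99.3, 88.4]
pgreen disc [591.3, -69.8, 46.7, 48.6, 12.6]
pblue disc [582.5, -196.1, 32.0, 30.9, 88.3]
porange [601.1, -329.2, 58.8, 56.5, 88.4]
pgrey [610.1, 51.5, 37.7, 63.6, 2.1]
spool [426.9, -349.9, 58.3, 56.1, 39.6]
tape [429.5, -250.1, 64.1, 64.9, 42.9]
handle [436.1, -37.6, 14.1, 21.1, 88.5]
plate [438.7, 20.3, 115.0, 63.1, 89.9]
base [437.4, 29.6, 173.7, 63.2, 88.7]
swab [405.7, -164.2, 37.4, 20.3, 81.7]
swab scene base rows [299 266] [326 317] [[ 0.39991279 -0.17592103  0.        ]]
swab top dep [[1.1524727 1.146064  1.1510545 1.1487314 1.0352    1.1499804 1.1512269
  1.1483583]
 [1.147925  1.1484865 1.0820042 1.0458947 1.0496204 1.0899107 1.1488491
  1.1477544]
 [1.1481413 1.082198  1.1395606 1.0764481 1.0773784 1.1460264 1.1187984
  1.0816426]
 [1.1494349 1.0329584 1.0655769 1.1026735 1.101469  1.1429433 1.1408714
  1.0330589]
 [1.1490403 1.1444455 1.1451039 1.0594828 1.1225972 1.0923783 1.0400673
  1.1141864]
 [1.144545  1.1019759 1.141082  1.1386869 1.1400416 1.141304  1.1425029
  1.1443613]
 [1.1431025 1.1439779 1.1278192 1.1012975 1.0909172 1.0985548 1.1415967
  1.1417526]]
```

View pics/crop0.png

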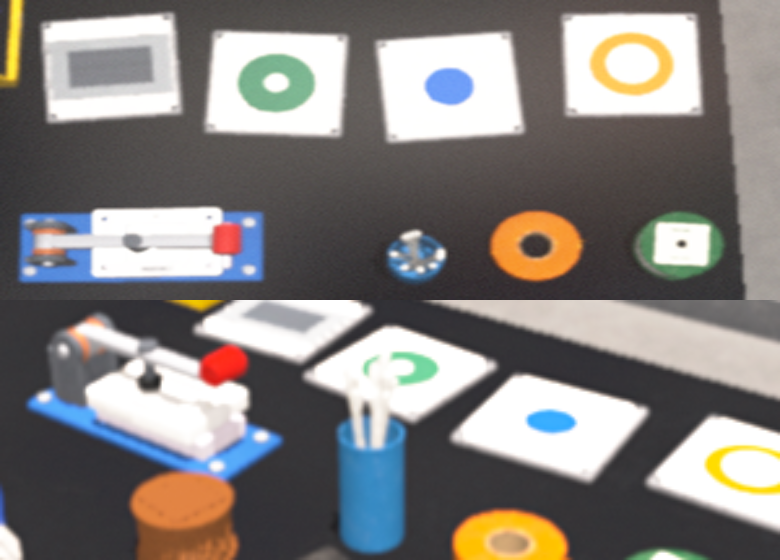

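The crop confirms the choices: handle at crop (228,238) red, green spool, orange tape with its tab, and blue tube, with every pad matched by colour. I start by going above the clamp handle, fingers closing along x.

```bash
python3 -m creep '[[0,30,58,0,0,0,0.113],[0,30,58,0,0,0,0.113],[0,30,58,0,0,0,0.113],[0,30,58,0,0,0,0.113],[0,30,58,0,0,0,0.113]]' 30
python3 -m creep '[[0,3,58,0,0,0,0.113],[0,3,58,0,0,0,0.113],[0,3,58,0,0,0,0.113],[0,3,58,0,0,0,0.113],[0,3,58,0,0,0,0.113]]'
python3 -m creep '[[0,0,0,0,0,0,0],[0,0,0,0,0,0,0]]'
python3 - <<'E'
from h import *
print(onz("top",[[349.3,289]],.07))
E
```

```text
t: 0.72
eef_pos: [0.4155, -0.3385, 0.1978]
tool_rot: [-0.0, 0.882, 0.472, -0.0]
contact_force: [1.8, -0.1, -0.5]
gripper_width: 0.502
grasp_force: 0.0
t: 1.35
eef_pos: [0.4296, -0.0487, 0.1979]
tool_rot: [0.0, 0.715, 0.699, -0.0]
contact_force: [1.6, 0.1, -0.5]
gripper_width: 0.498
grasp_force: 0.0
t: 1.6
eef_pos: [0.4297, -0.0511, 0.1977]
tool_rot: [-0.0, 0.717, 0.697, -0.0]
contact_force: [-0.1, -0.6, -0.2]
gripper_width: 0.508
grasp_force: 0.0
[[ 0.41518891 -0.16477828  0.07      ]]
```

```bash
python3 -m creep '[[0,6,13,-40,0,0,0],[0,0,0,-30,0,0,0],[0,0,0,-20,0,0,0],[0,0,0,0,0,0,0]]'
python3 - <<'E'
from h import *
im,d=read_camera("top");s,_=read_camera("scene")
a=np.load("pics/scene0.npz")["im"];b=np.load("pics/top0.npz")["im"]
c1=blobs(a,[0,150,60],[8,255,255],(240,230,275,260),20)[0][:,0];c2=blobs(b,[0,150,60],[8,255,255],(260,260,300,300),20)[0][:,0]
m1=(c1.min(0)+c1.max(0))/2;m2=(c2.min(0)+c2.max(0))/2;print(m1,m2,np.ptp(c1,0),np.ptp(c2,0))
o1,d1=ray("scene",m1);o2,d2=ray("top",m2)
A=np.c_[d1[0],-d2[0]];t=np.linalg.lstsq(A,o2-o1,rcond=None)[0];print(o1+t[0]*d1[0],o2+t[1]*d2[0])
cv2.imwrite("pics/c1.png",np.hstack([cv2.resize(im[220:320,190:320,::-1],None,fx=3,fy=3),cv2.resize(s[180:280,180:310,::-1],None,fx=3,fy=3)]))
E
```

```text
t: 2.1
eef_pos: [0.4345, -0.0391, 0.1065]
tool_rot: [-0.001, 0.718, 0.696, -0.001]
contact_force: [0.3, 0.1, -0.1]
gripper_width: 0.505
grasp_force: 0.0
[256.  244.5] [276. 279.] [18 15] [ 8 12]
[ 0.43757584 -0.03842406  0.06698845] [ 0.43645949 -0.03717962  0.06698385]
```

View pics/c1.png

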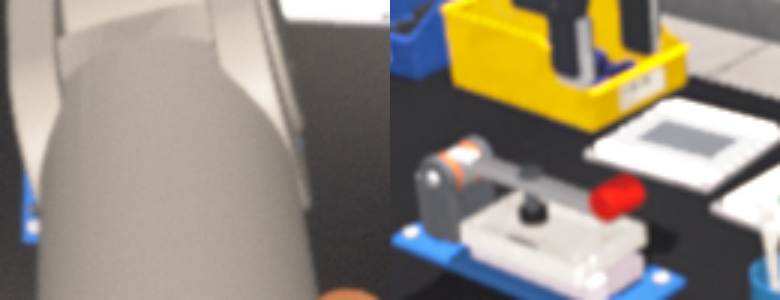

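The scene crop shows both fingers above the red handle (crop 617,197), straddling it in x. Triangulation agrees at (0.437, -0.038, 0.067), so I go down and pinch.

```bash
python3 -m creep '[[0,2,1,-30,0,0,0],[0,0,0,-20,0,0,0],[0,0,0,-8,0,0,0],[0,0,0,0,0,0,0]]'
python3 -m creep '[[-1,0,0,0,0,0,0],[-1,0,0,0,0,0,0],[-1,0,0,0,0,0,0],[-1,0,0,0,0,0,0],[-1,0,0,0,0,0,0]]' 35
```

```text
t: 2.7
eef_pos: [0.4384, -0.0368, 0.0504]
tool_rot: [0.0, 0.717, 0.697, 0.0]
contact_force: [-1.1, -0.5, -0.3]
gripper_width: 0.499
grasp_force: 0.0
t: 3.32
eef_pos: [0.438, -0.0365, 0.0499]
tool_rot: [0.0, 0.717, 0.697, 0.0]
contact_force: [-0.1, -0.4, 0.1]
gripper_width: 0.001
grasp_force: 0.0
```

```bash
python3 - <<'E'
from h import *
im,d=read_camera("top");s,_=read_camera("scene")
cv2.imwrite("pics/c2.png",np.hstack([cv2.resize(im[220:340,190:320,::-1],None,fx=3,fy=3),cv2.resize(s[180:300,180:310,::-1],None,fx=3,fy=3)]))
E
```

```text
(no output)
```

View pics/c2.png

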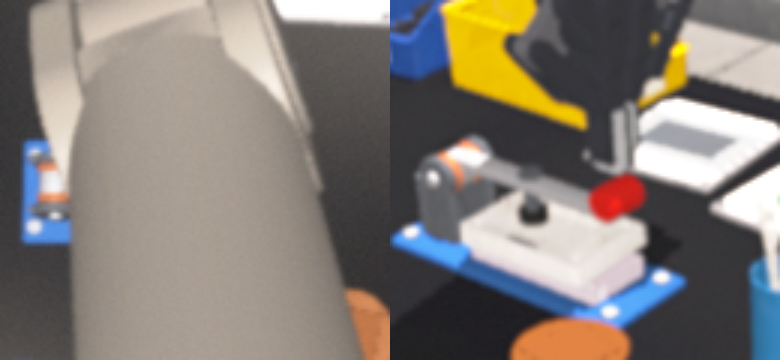

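```bash
python3 - <<'E'
from h import *
s,d=read_camera("scene")
p=camera_params("scene");T=p["cam_to_world"]
P=np.linalg.inv(T)@np.array([.438,-.0365,.05,1]);x=np.array([P[0],-P[1]])/-P[2];r=x@x
print("tcp px",p["intrinsics"][:2,:2]@(x*(1+p["k1"]*r))+p["intrinsics"][:2,2])
for v in range(222,250,3):
  for u in range(246,268,3):
    o,dr=ray("scene",[[u,v]]); w=o+dr[0]*d[v,u]; print("%d,%d:%s"%(u,v,np.round(w*1000).astype(int)),end=" ")
  print()
print(get_obs()["q"])
cv2.imwrite("pics/c3.png",cv2.resize(s[205:275,220:300,::-1],None,fx=8,fy=8,interpolation=cv2.INTER_CUBIC))
E
```

```text
tcp px [255.88478445 253.1694331 ]
246,222:[424 -32 111] 249,222:[426 -37 112] 252,222:[427 -43 113] 255,222:[431 -46 112] 258,222:[434 -49 112] 261,222:[441 -49 109] 264,222:[608  89   6] 267,222:[609  81   7] 
246,225:[425 -31 106] 249,225:[422 -40 109] 252,225:[426 -43 108] 255,225:[429 -46 108] 258,225:[434 -49 107] 261,225:[444 -47 102] 264,225:[596  78   7] 267,225:[600  74   6] 
246,228:[426 -30  99] 249,228:[425 -37 102] 252,228:[425 -44 104] 255,228:[430 -45 102] 258,228:[434 -48 101] 261,228:[442 -47  98] 264,228:[587  71   6] 267,228:[590  66   6] 
246,231:[426 -30  94] 249,231:[427 -35  95] 252,231:[425 -43  98] 255,231:[430 -45  96] 258,231:[432 -49  97] 261,231:[442 -47  92] 264,231:[573  60   8] 267,231:[578  56   7] 
246,234:[556  92  -1] 249,234:[426 -36  91] 252,234:[425 -43  93] 255,234:[432 -43  90] 258,234:[433 -48  91] 261,234:[440 -48  88] 264,234:[563  52   8] 267,234:[571  50   5] 
246,237:[544  82   1] 249,237:[550  79  -1] 252,237:[552  73   0] 255,237:[432 -43  85] 258,237:[560  65  -1] 261,237:[557  55   3] 264,237:[558  47   5] 267,237:[560  42   5] 
246,240:[537  76  -1] 249,240:[540  71  -1] 252,240:[544  66  -1] 255,240:[437 -37  75] 258,240:[441 -40  74] 261,240:[445 -43  74] 264,240:[555  45   0] 267,240:[559  41   0] 
246,243:[527  67  -1] 249,243:[422 -37  76] 252,243:[427 -40  75] 255,243:[430 -44  75] 258,243:[436 -44  72] 261,243:[441 -46  70] 264,243:[547  38  -1] 267,243:[550  34  -1] 
246,246:[420 -32  70] 249,246:[423 -36  70] 252,246:[423 -43  72] 255,246:[426 -46  72] 258,246:[433 -47  69] 261,246:[437 -49  67] 264,246:[536  29   0] 267,246:[540  26  -1] 
246,249:[422 -30  63] 249,249:[423 -36  64] 252,249:[422 -44  67] 255,249:[424 -48  68] 258,249:[432 -48  64] 261,249:[441 -45  59] 264,249:[528  24  -1] 267,249:[530  18   0] 
[ 0.33804822  0.35474153 -0.46086182  2.20133348  0.26278441  0.63662849
 -0.33779217]
```

View pics/c3.png

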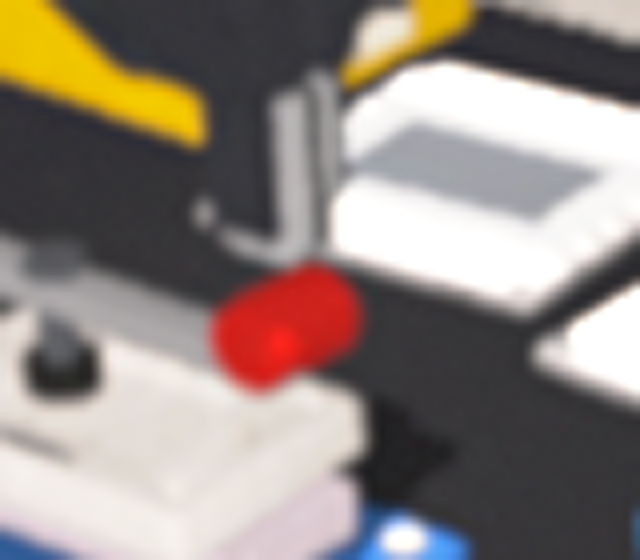

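The depth image puts the fingertips near z=0.086 where the state says 0.050, so the fingers end about 36 mm above the reported TCP. They closed above the handle, and x and y are right. I reopen and go down the difference.

```bash
python3 -m creep '[[0,0,0,0,0,0,0],[0,0,0,0,0,0,0],[0,0,0,0,0,0,0],[0,0,0,0,0,0,0]]'
python3 -m creep '[[0,-1,-1,-10,0,0,0],[0,0,0,-10,0,0,0],[0,0,0,-8,0,0,0],[0,0,0,0,0,0,0]]'
python3 -m creep '[[-1,0,0,0,0,0,0],[-1,0,0,0,0,0,0],[-1,0,0,0,0,0,0],[-1,0,0,0,0,0,0],[-1,0,0,0,0,0,0]]' 35
python3 - <<'E'
from h import *
s,d=read_camera("scene")
cv2.imwrite("pics/c4.png",cv2.resize(s[205:275,220:300,::-1],None,fx=8,fy=8,interpolation=cv2.INTER_CUBIC))
E
```

```text
t: 3.98
eef_pos: [0.438, -0.0365, 0.0499]
tool_rot: [-0.0, 0.717, 0.698, 0.0]
contact_force: [-0.5, -0.0, -0.1]
gripper_width: 0.505
grasp_force: 0.0
t: 4.47
eef_pos: [0.4363, -0.0373, 0.021]
tool_rot: [-0.001, 0.716, 0.698, -0.001]
contact_force: [-0.1, -0.1, 0.9]
gripper_width: 0.506
grasp_force: 0.0
t: 5.1
eef_pos: [0.4351, -0.0375, 0.0219]
tool_rot: [-0.001, 0.716, 0.698, -0.001]
contact_force: [-5.3, 1.6, 4.8]
gripper_width: 0.296
grasp_force: 35.2
```

View pics/c4.png

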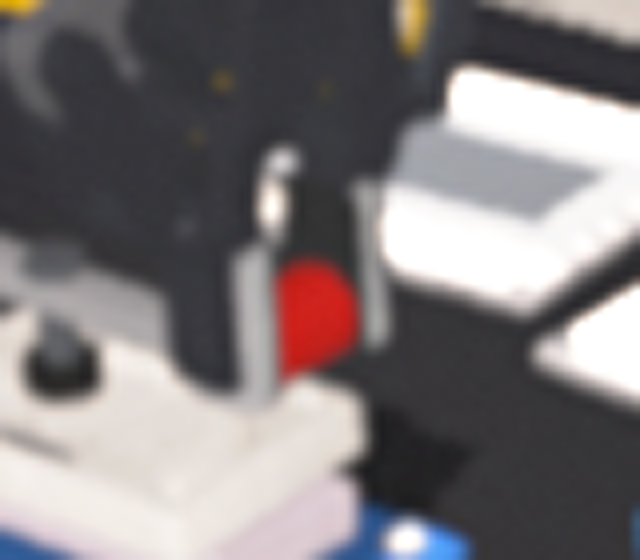

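Gripped at 25 mm with 35 N. The picture shows the red handle (crop 320,320) between both pads. I lift along the arc around the hinge.

```bash
python3 -m creep '[[-1,0,4,18,0,0,0],[-1,0,7,18,0,0,0],[-1,0,9,16,0,0,0],[-1,1,12,15,0,0,0]]'
python3 -m creep '[[-1,0,14,13,0,0,0],[-1,0,16,11,0,0,0],[-1,1,17,8,0,0,0],[-1,0,18,6,0,0,0],[-1,0,19,3,0,0,0]]'
python3 - <<'E'
from h import *
s,d=read_camera("scene")
cv2.imwrite("pics/c5.png",cv2.resize(s[150:290,170:310,::-1],None,fx=4,fy=4,interpolation=cv2.INTER_CUBIC))
E
```

```text
t: 5.65
eef_pos: [0.4355, -0.0052, 0.0888]
tool_rot: [-0.001, 0.717, 0.697, -0.002]
contact_force: [-5.1, 1.8, -9.0]
gripper_width: 0.292
grasp_force: 34.8
t: 6.28
eef_pos: [0.437, 0.0788, 0.1301]
tool_rot: [-0.0, 0.717, 0.697, -0.002]
contact_force: [-4.9, -0.0, -6.8]
gripper_width: 0.291
grasp_force: 34.7
```

View pics/c5.png

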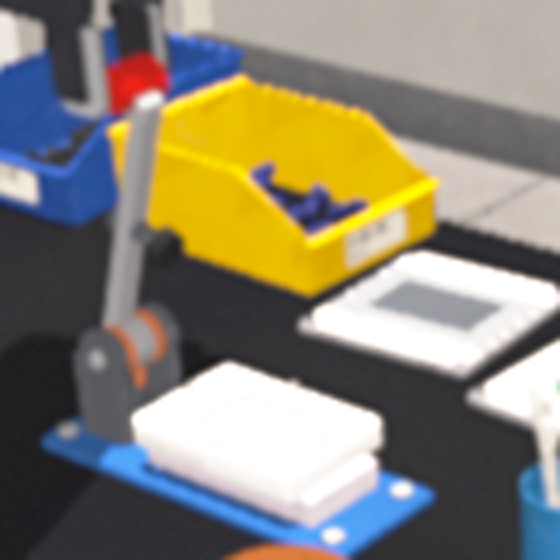

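The scene crop shows the arm standing nearly upright with the handle at (137,82). The white nest plate on the pedestal is free. I let go, rise, back off and measure the plate.

```bash
python3 -m creep '[[0.2,0,0,0,0,0,0],[0.2,0,0,0,0,0,0],[0.2,0,0,0,0,0,0],[0.2,0,0,20,0,0,0]]'
python3 -m creep '[[0.2,0,0,40,0,0,0],[0.2,10,-60,0,0,0,0],[0.2,10,-60,0,0,0,0],[1,10,-60,0,0,0,0],[1,0,-60,0,0,0,0]]'
python3 - <<'E'
from h import *
im,_=read_camera("top");s,_=read_camera("scene")
cv2.imwrite("pics/c6.png",np.hstack([cv2.resize(im[140:320,190:370,::-1],None,fx=2.2,fy=2.2),cv2.resize(s[150:330,170:350,::-1],None,fx=2.2,fy=2.2)]))
np.savez("pics/6.npz",im=im,s=s)
c=blobs(im,[0,0,140],[180,60,255],(205,255,295,310))
for k in c[:3]: print(rect("top",k,.032),cv2.boundingRect(k))
E
```

```text
t: 6.82
eef_pos: [0.4384, 0.078, 0.1494]
tool_rot: [-0.001, 0.717, 0.697, -0.001]
contact_force: [-0.4, 0.7, 0.0]
gripper_width: 0.602
grasp_force: 0.0
t: 7.45
eef_pos: [0.4698, -0.164, 0.1904]
tool_rot: [0.001, 0.717, 0.697, 0.001]
contact_force: [1.0, -0.6, -0.4]
gripper_width: 0.988
grasp_force: 0.0
[438.7, 10.9, 97.0, 63.1, 89.9] (225, 263, 54, 36)
[441.7, 86.2, 20.5, 11.0, 88.6] (205, 277, 12, 7)
```

View pics/c6.png

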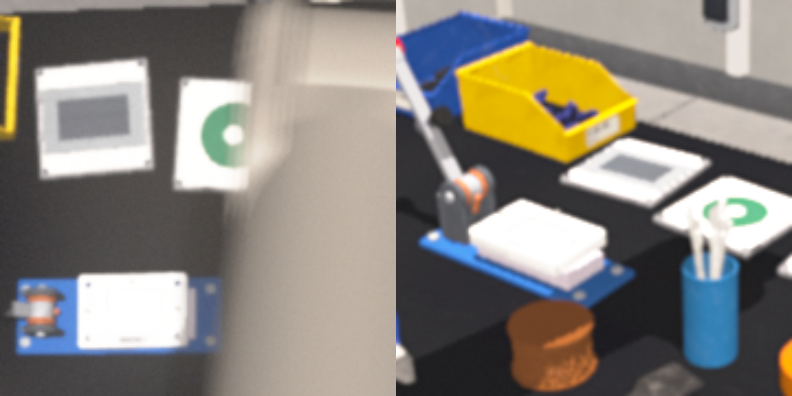

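Clamp leans back open (scene crop 430,110), and the plate is seen at top px (250,281), centre about (0.4387, 0.0135). I go above it fully open and check finger height against depth.

```bash
python3 -m creep '[[1,-8,45,0,0,0,0],[1,-8,45,0,0,0,0],[1,-8,45,-20,0,0,0],[1,-8,43,-50,0,0,0],[1,0,0,-50,0,0,0]]'
python3 -m creep '[[1,0,0,-30,0,0,0],[1,0,0,0,0,0,0],[1,0,0,0,0,0,0]]'
python3 - <<'E'
from h import *
s,d=read_camera("scene");np.savez("pics/7.npz",s=s,d=d)
o,dr=ray("scene",[[u,v] for v in range(480) for u in range(640)]); w=(o+dr*d.reshape(-1,1)).reshape(480,640,3)
e=get_obs()["eef_pos"]
m=(d>0)&(abs(w[...,1]-e[1])<.016)&(abs(w[...,0]-e[0])>.035)&(abs(w[...,0]-e[0])<.07)&(w[...,2]>.034)
z=np.sort(w[m][:,2]);print(e,len(z),z[:15].round(3))
cv2.imwrite("pics/c7.png",cv2.resize(s[150:300,150:300,::-1],None,fx=4,fy=4,interpolation=cv2.INTER_CUBIC))
E
```

```text
t: 8.18
eef_pos: [0.4383, 0.0174, 0.0728]
tool_rot: [0.001, 0.715, 0.699, 0.002]
contact_force: [0.5, -1.1, -0.1]
gripper_width: 1.002
grasp_force: 0.0
t: 8.55
eef_pos: [0.4385, 0.0141, 0.044]
tool_rot: [0.001, 0.717, 0.697, 0.001]
contact_force: [0.2, 0.3, 0.5]
gripper_width: 1.001
grasp_force: 0.0
[0.43882745 0.0140846  0.04426804] 4388 [0.09  0.09  0.09  0.09  0.091 0.091 0.091 0.092 0.092 0.092 0.092 0.092
 0.092 0.092 0.092]
```

View pics/c7.png

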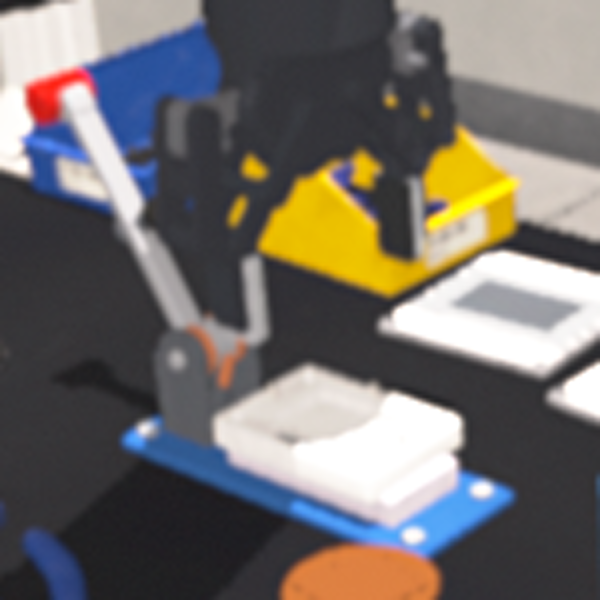

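Open fingertips are at z≈0.090 with 0.044 reported, and they straddle the plate. Down 71 mm puts them just above the base.

```bash
python3 -m creep '[[1,0,-1,-30,0,0,0],[1,0,0,-25,0,0,0],[1,0,0,-16,0,0,0],[1,0,0,0,0,0,0]]'
python3 -m creep '[[-1,0,0,0,0,0,0],[-1,0,0,0,0,0,0],[-1,0,0,0,0,0,0],[-1,0,0,0,0,0,0]]' 40
python3 -m creep '[[-1,0,0,10,0,0,0],[-1,0,0,20,0,0,0],[-1,0,0,40,0,0,0],[-1,0,0,40,0,0,0]]' 40
```

```text
t: 9.1
eef_pos: [0.4375, 0.013, -0.0281]
tool_rot: [-0.0, 0.717, 0.697, -0.0]
contact_force: [-0.2, -0.3, 0.5]
gripper_width: 1.002
grasp_force: 0.0
t: 9.6
eef_pos: [0.4383, 0.013, -0.027]
tool_rot: [0.001, 0.717, 0.698, 0.001]
contact_force: [-0.7, 0.3, 6.0]
gripper_width: 0.695
grasp_force: 42.1
t: 10.1
eef_pos: [0.4369, 0.013, 0.0835]
tool_rot: [-0.0, 0.717, 0.698, -0.0]
contact_force: [1.4, -0.5, -2.6]
gripper_width: 0.693
grasp_force: 44.7
```

Gripped at 59 mm and lifted. But the tips reach about 8 mm below the plate's underside, which would foul the pad, so I set it back on the pedestal and regrip higher.

```bash
python3 -m creep '[[-1,0,0,-40,0,0,0],[-1,0,0,-40,0,0,0],[-1,0,0,-20,0,0,0],[-1,0,0,-9,0,0,0],[-1,0,0,0,0,0,0]]'
python3 -m creep '[[0.8,0,0,0,0,0,0],[0.8,0,0,0,0,0,0],[0.8,0,0,5,0,0,0],[0.8,0,0,0,0,0,0]]'
python3 -m creep '[[-1,0,0,0,0,0,0],[-1,0,0,0,0,0,0],[-1,0,0,0,0,0,0],[-1,0,0,0,0,0,0]]' 40
python3 -m creep '[[-1,0,0,10,0,0,0],[-1,0,0,20,0,0,0],[-1,0,0,30,0,0,0],[-1,0,0,0,0,0,0]]'
python3 - <<'E'
from h import *
s,d=read_camera("scene")
cv2.imwrite("pics/c8.png",cv2.resize(s[150:300,150:300,::-1],None,fx=4,fy=4,interpolation=cv2.INTER_CUBIC))
E
```

```text
t: 10.72
eef_pos: [0.4377, 0.0131, -0.0267]
tool_rot: [0.0, 0.717, 0.698, 0.0]
contact_force: [0.7, -0.4, -2.1]
gripper_width: 0.696
grasp_force: 45.5
t: 11.22
eef_pos: [0.438, 0.013, -0.0215]
tool_rot: [0.0, 0.717, 0.697, 0.0]
contact_force: [1.0, 0.2, 0.7]
gripper_width: 0.898
grasp_force: 0.0
t: 11.72
eef_pos: [0.4377, 0.013, -0.0217]
tool_rot: [0.0, 0.716, 0.698, 0.0]
contact_force: [-1.6, -1.0, 8.0]
gripper_width: 0.692
grasp_force: 41.7
t: 12.22
eef_pos: [0.4389, 0.013, 0.0395]
tool_rot: [0.001, 0.717, 0.697, 0.001]
contact_force: [0.3, -1.0, -2.9]
gripper_width: 0.692
grasp_force: 45.2
```

View pics/c8.png

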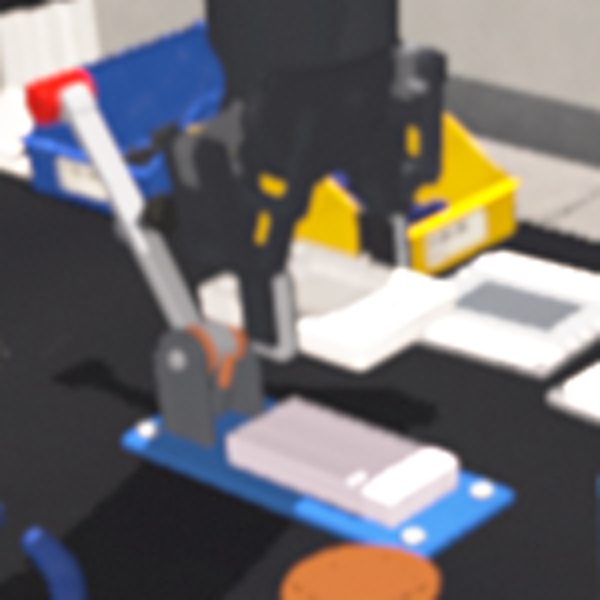

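The scene crop shows the plate held level by its sides with the tips near its underside, the pedestal bare, and the clamp open. Next I carry it over its pad.

```bash
python3 -m creep '[[-1,43,10,10,0,0,0.02],[-1,43,10,0,0,0,0.02],[-1,43,9,0,0,0,0.02],[-1,43,9,0,0,0,0.02],[-1,0,0,-20,0,0,0]]'
python3 -m creep '[[-1,0,0,-40,0,0,0],[-1,0,0,0,0,0,0],[-1,0,0,0,0,0,0]]'
python3 - <<'E'
from h import *
s,d=read_camera("scene");im,_=read_camera("top")
cv2.imwrite("pics/c9.png",np.hstack([cv2.resize(im[150:240,190:280,::-1],None,fx=4.4,fy=4.4),cv2.resize(s[180:270,220:310,::-1],None,fx=4.4,fy=4.4)]))
E
```

```text
t: 12.9
eef_pos: [0.6132, 0.0524, 0.0273]
tool_rot: [0.001, 0.688, 0.726, 0.002]
contact_force: [-1.2, 0.1, -2.8]
gripper_width: 0.692
grasp_force: 45.1
t: 13.28
eef_pos: [0.609, 0.051, -0.0121]
tool_rot: [-0.0, 0.688, 0.726, -0.0]
contact_force: [0.3, -0.3, -1.7]
gripper_width: 0.689
grasp_force: 45.1
```

View pics/c9.png

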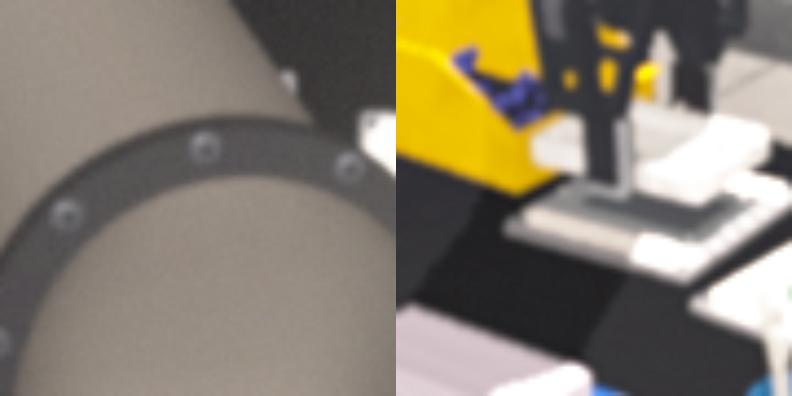

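The plate is over its pad, level, at the right yaw. I lower it, release and rise, then check it by numbers since only two views remain.

```bash
python3 -m creep '[[-1,0,0,-14,0,0,0],[-1,0,0,-8,0,0,0],[-1,0,0,0,0,0,0],[-1,0,0,0,0,0,0]]'
python3 -m creep '[[0.8,0,0,0,0,0,0],[0.8,0,0,0,0,0,0],[0.8,0,0,0,0,0,0],[0.8,0,0,30,0,0,0],[0.8,0,0,50,0,0,0]]'
python3 -m creep '[[1,0,0,60,0,0,0],[1,-20,-60,0,0,0,0],[1,-30,-60,0,0,0,0],[1,-30,-60,0,0,0,0],[1,-30,-60,0,0,0,0]]' 
python3 -m creep '[[1,-30,-60,0,0,0,0],[1,-30,-60,0,0,0,0],[1,-10,-20,0,0,0,0],[1,0,0,0,0,0,0]]' 
python3 - <<'E'
from h import *
im,d=read_camera("top");np.savez("pics/top9.npz",im=im,d=d)
c=blobs(im,[0,0,140],[180,60,255],(195,150,268,230))
for k in c[:3]: print(rect("top",k,.018),cv2.boundingRect(k))
print(im[160:226:4,232].mean(1).astype(int)); print(im[193,200:266:3].mean(1).astype(int))
E
```

```text
t: 13.88
eef_pos: [0.6096, 0.0507, -0.0321]
tool_rot: [0.001, 0.688, 0.725, -0.0]
contact_force: [-6.8, -1.4, 20.1]
gripper_width: 0.693
grasp_force: 58.3
t: 14.5
eef_pos: [0.6078, 0.0507, 0.0448]
tool_rot: [-0.001, 0.688, 0.726, -0.002]
contact_force: [0.7, -0.4, -0.2]
gripper_width: 0.902
grasp_force: 0.0
t: 15.12
eef_pos: [0.5048, -0.1778, 0.1058]
tool_rot: [0.0, 0.688, 0.726, 0.0]
contact_force: [1.1, -0.9, 0.1]
gripper_width: 1.001
grasp_force: 0.0
t: 15.62
eef_pos: [0.4386, -0.3098, 0.1056]
tool_rot: [-0.0, 0.69, 0.724, -0.0]
contact_force: [-0.2, 1.4, -0.0]
gripper_width: 1.001
grasp_force: 0.0
[606.5, 49.2, 99.2, 99.9, 3.4] (205, 166, 55, 55)
[ 76  78 150 254 254 255 254 254 254 254 253 236 236 254 251  96  82]
[ 72  73 158 253 250 254 254 254 254 254 254 254 254 254 254 254 255 254
 252 199  92  88]
```

```bash
python3 - <<'E'
from h import *
import glob
im=np.load("pics/top9.npz")["im"];d=np.load("pics/top9.npz")["d"]
uv=np.array([[u,v] for v in range(155,230) for u in range(195,270)])
o,dr=ray("top",uv);w=o+dr*d[uv[:,1],uv[:,0]][:,None]
w2=w[(w[:,2]>.013)&(w[:,2]<.03)]
print(len(w2),np.median(w2[:,2]))
q=w2[:,:2]; lo,hi=np.percentile(q,[1.5,98.5],axis=0);print(lo,hi,(lo+hi)/2)
q=np.float32(q*1000); med=np.median(q,0); q=q[np.linalg.norm(q-med,axis=1)<58]; print(q.mean(0),cv2.minAreaRect(q))
g=cv2.createCLAHE(4).apply(im[155:230,195:270].min(2)); m=cv2.inRange(im[155:230,195:270].min(2),225,251)
cv2.imwrite("pics/c10.png",np.hstack([cv2.resize(x,None,fx=5,fy=5) for x in (cv2.convertScaleAbs(im[155:230,195:270].min(2),alpha=6,beta=-1270),g)]))
E
```

```text
1304 0.017644503715001925
[0.58077748 0.0072361 ] [0.66337357 0.11748348] [0.62207553 0.06235979]
[610.1223   51.54157] ((610.6675415039062, 51.71168518066406), (60.434349060058594, 91.47917175292969), 5.1437764167785645)
```

The plate lies at (0.6104, 0.0516) against its pad's (0.610, 0.0505), top at 18 mm: good. Now the green spool.

```bash
python3 -m creep '[[1,-11,-40,-20,0,0,0],[1,0,0,-40,0,0,0],[1,0,0,-40,0,0,0],[1,0,0,0,0,0,0]]'
python3 -m creep '[[1,0,0,-25,0,0,0],[1,0,0,-15,0,0,0],[1,0,0,0,0,0,0]]'
python3 -m creep '[[-1,0,0,0,0,0,0],[-1,0,0,0,0,0,0],[-1,0,0,0,0,0,0],[-1,0,0,0,0,0,0]]' 40
python3 -m creep '[[-1,0,0,15,0,0,0],[-1,0,0,30,0,0,0],[-1,0,0,50,0,0,0],[-1,0,0,40,0,0,0]]'
```

```text
t: 16.18
eef_pos: [0.4282, -0.3443, 0.0035]
tool_rot: [-0.003, 0.687, 0.727, 0.0]
contact_force: [-0.2, -0.2, 1.0]
gripper_width: 1.0
grasp_force: 0.0
t: 16.55
eef_pos: [0.4292, -0.347, -0.0341]
tool_rot: [-0.0, 0.688, 0.726, 0.0]
contact_force: [-0.1, 0.7, -0.3]
gripper_width: 1.005
grasp_force: 0.0
t: 17.05
eef_pos: [0.4286, -0.3483, -0.0331]
tool_rot: [0.0, 0.688, 0.725, -0.0]
contact_force: [-2.9, -0.1, 5.8]
gripper_width: 0.664
grasp_force: 41.7
t: 17.55
eef_pos: [0.4292, -0.3478, 0.1035]
tool_rot: [0.001, 0.688, 0.726, 0.0]
contact_force: [0.6, -0.2, -4.4]
gripper_width: 0.665
grasp_force: 44.4
```

```bash
python3 -m creep '[[-1,32,56,0,0,0,0],[-1,32,56,0,0,0,0],[-1,32,56,0,0,0,0],[-1,33,56,0,0,0,0],[-1,33,56,0,0,0,0]]'
python3 -m creep '[[-1,0,0,-30,0,0,0],[-1,0,0,-40,0,0,0],[-1,0,0,-30,0,0,0],[-1,0,0,0,0,0,0]]'
```

```text
t: 18.18
eef_pos: [0.5861, -0.0757, 0.1018]
tool_rot: [0.0, 0.688, 0.726, 0.0]
contact_force: [1.6, -0.9, -3.6]
gripper_width: 0.668
grasp_force: 44.5
t: 18.68
eef_pos: [0.5831, -0.0772, -0.0006]
tool_rot: [-0.002, 0.688, 0.726, -0.001]
contact_force: [-0.6, 0.3, -2.6]
gripper_width: 0.666
grasp_force: 44.5
```

```bash
python3 -m creep '[[-1,7,9,0,0,0,0],[-1,0,0,-15,0,0,0],[-1,0,0,-10,0,0,0],[-1,0,0,0,0,0,0],[-1,0,0,0,0,0,0]]'
python3 -m creep '[[0.6,0,0,0,0,0,0],[0.8,0,0,0,0,0,0],[0.9,0,0,0,0,0,0],[1,0,0,40,0,0,0],[1,0,0,60,0,0,0]]'
python3 -m creep '[[1,0,0,40,0,0,0],[1,-30,-55,0,0,0,0],[1,-40,-55,0,0,0,0],[1,-40,-55,0,0,0,0],[1,-40,-15,0,0,0,0]]'
python3 - <<'E'
from h import *
im,d=read_camera("top");s,_=read_camera("scene");np.savez("pics/11.npz",im=im,s=s,d=d)
for k in blobs(im,[50,60,30],[95,255,255],(255,150,340,240))[:2]: print("spool@.042",rect("top",k,.042),cv2.boundingRect(k))
for k in blobs(im,[5,120,80],[25,255,255],(370,255,420,310))[:2]: print("tape",rect("top",k,.02))
E
```

```text
t: 19.3
eef_pos: [0.5924, -0.0685, -0.0241]
tool_rot: [-0.0, 0.688, 0.726, -0.0]
contact_force: [-0.4, -0.5, -4.1]
gripper_width: 0.67
grasp_force: 44.8
t: 19.92
eef_pos: [0.5909, -0.0683, 0.0755]
tool_rot: [-0.002, 0.688, 0.726, -0.001]
contact_force: [1.3, -0.9, 0.5]
gripper_width: 0.999
grasp_force: 0.0
t: 20.55
eef_pos: [0.4473, -0.2431, 0.1161]
tool_rot: [0.001, 0.69, 0.724, -0.0]
contact_force: [0.3, -0.1, -0.0]
gripper_width: 1.002
grasp_force: 0.0
```

```bash
python3 -m creep '[[1,-18,-7,-40,0,0,0],[1,0,0,-40,0,0,0],[1,0,0,-30,0,0,0],[1,0,0,0,0,0,0]]'
python3 -m creep '[[1,0,0,-25,0,0,0],[1,0,0,-14,0,0,0],[1,0,0,0,0,0,0]]'
```

```text
t: 21.15
eef_pos: [0.4302, -0.2449, 0.0044]
tool_rot: [-0.002, 0.688, 0.726, -0.0]
contact_force: [0.8, 0.9, 0.2]
gripper_width: 1.002
grasp_force: 0.0
t: 21.52
eef_pos: [0.4311, -0.246, -0.0331]
tool_rot: [-0.0, 0.688, 0.726, -0.0]
contact_force: [0.4, -0.3, 0.5]
gripper_width: 0.996
grasp_force: 0.0
```

```bash
python3 -m creep '[[1,-1,-3,-2,0,0,0],[-1,0,0,0,0,0,0],[-1,0,0,0,0,0,0],[-1,0,0,0,0,0,0],[-1,0,0,0,0,0,0]]' 30
python3 -m creep '[[-1,0,0,15,0,0,0],[-1,0,0,30,0,0,0],[-1,0,0,40,0,0,0],[-1,0,0,0,0,0,0]]'
python3 - <<'E'
from h import *
im,d=read_camera("top")
for k in blobs(im,[50,60,30],[95,255,255],(255,150,340,240))[:2]: print("spool@.042",rect("top",k,.042),cv2.boundingRect(k))
E
```

```text
t: 22.15
eef_pos: [0.4303, -0.2498, -0.0343]
tool_rot: [0.001, 0.688, 0.725, -0.0]
contact_force: [-0.9, 0.0, 6.3]
gripper_width: 0.699
grasp_force: 31.0
t: 22.65
eef_pos: [0.4323, -0.2504, 0.0534]
tool_rot: [0.003, 0.688, 0.726, 0.001]
contact_force: [0.5, 0.3, -1.4]
gripper_width: 0.701
grasp_force: 33.0
```

```bash
python3 -m creep '[[-1,43,-20,0,0,0,0],[-1,43,-20,0,0,0,0],[-1,43,-20,0,0,0,0],[-1,40,-19,-20,0,0,0],[-1,0,0,-25,0,0,0]]'
python3 -m creep '[[-1,0,0,0,0,0,0],[-1,0,0,0,0,0,0]]'
python3 - <<'E'
from h import *
im,d=read_camera("top")
for k in blobs(im,[50,60,30],[95,255,255],(255,150,340,240))[:2]: print("spool@.042",rect("top",k,.042),cv2.boundingRect(k))
E
```

```text
t: 23.32
eef_pos: [0.6017, -0.3291, 0.0036]
tool_rot: [0.001, 0.688, 0.725, 0.001]
contact_force: [-1.7, 0.3, -0.4]
gripper_width: 0.701
grasp_force: 33.0
t: 23.58
eef_pos: [0.5985, -0.328, 0.005]
tool_rot: [-0.0, 0.688, 0.726, -0.0]
contact_force: [0.2, -0.5, -0.4]
gripper_width: 0.704
grasp_force: 33.0
```

```bash
python3 -m creep '[[-1,3,-1,-16,0,0,0],[-1,0,0,-12,0,0,0],[-1,0,0,-4,0,0,0],[-1,0,0,0,0,0,0],[-1,0,0,0,0,0,0]]'
python3 -m creep '[[0.6,0,0,0,0,0,0],[0.8,0,0,0,0,0,0],[0.9,0,0,0,0,0,0],[1,0,0,40,0,0,0],[1,0,0,60,0,0,0]]'
python3 -m creep '[[1,0,0,60,0,0,0],[0.2,-50,-60,0,0,0,0],[0.2,-60,-60,0,0,0,0],[0.2,-60,-60,0,0,0,0],[0.2,0,0,0,0,0,0]]'
python3 - <<'E'
from h import *
im,d=read_camera("top");s,sd=read_camera("scene");np.savez("pics/12.npz",im=im,s=s,d=d,sd=sd)
for n,b,z in(("spool",(255,150,340,240),.042),("tape",(395,150,480,240),.026)):
  uv=np.array([[u,v] for v in range(b[1],b[3]) for u in range(b[0],b[2])])
  o,dr=ray("top",uv);w=o+dr*d[uv[:,1],uv[:,0]][:,None]; q=w[(abs(w[:,2]-z)<.007)]
  if len(q)>20:
    q2=np.float32(q[:,:2]*1000); q2=q2[np.linalg.norm(q2-np.median(q2,0),axis=1)<40]; print(n,len(q2),np.median(q[:,2]),q2.mean(0),cv2.minEnclosingCircle(q2))
for k in blobs(im,[50,60,30],[95,255,255],(255,150,340,240))[:2]: print("spool@.042",rect("top",k,.042),cv2.boundingRect(k))
for k in blobs(im,[5,120,80],[25,255,255],(395,150,480,240))[:2]: print("tape",rect("top",k,.026))
cv2.imwrite("pics/c12.png",np.hstack([im[130:330,180:500,::-1],s[150:350,200:520,::-1]]))
E
```

```text
t: 24.25
eef_pos: [0.6021, -0.3293, -0.0272]
tool_rot: [0.0, 0.688, 0.726, 0.0]
contact_force: [-0.4, 0.1, -0.3]
gripper_width: 0.7
grasp_force: 33.0
t: 24.88
eef_pos: [0.6003, -0.3286, 0.0719]
tool_rot: [-0.002, 0.688, 0.726, -0.001]
contact_force: [1.1, -0.3, 0.3]
gripper_width: 1.002
grasp_force: 0.0
t: 25.5
eef_pos: [0.4671, -0.4723, 0.1325]
tool_rot: [-0.0, 0.692, 0.722, -0.002]
contact_force: [-0.0, 0.0, 0.3]
gripper_width: 0.6
grasp_force: 0.0
spool 759 0.04239702505572662 [594.0971  -70.29319] ((594.693603515625, -70.01553344726562), 29.63797378540039)
tape 755 0.025639676361203678 [ 602.51904 -330.32855] ((602.4713745117188, -331.2393798828125), 32.326873779296875)
tape [599.9, -327.1, 58.8, 65.6, 60.8]
```

View pics/c12.png

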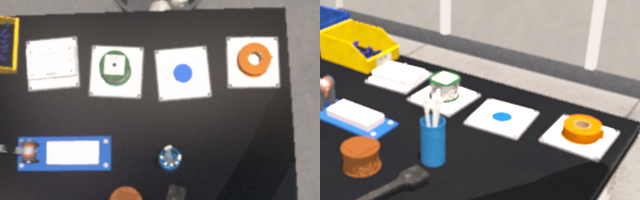

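The top crop shows the plate, spool and tape each on their own pad at (52,63), (115,68) and (253,60). Depth gives spool (594,-70) and tape (602,-330), both within 4 mm. Next is the swab tube.

```bash
python3 - <<'E'
from h import *
f=np.load("pics/12.npz")
for n,k in(("top","d"),("scene","sd")):
  d=f[k];uv=np.array([[u,v] for v in range(480) for u in range(640)]);o,dr=ray(n,uv);w=o+dr*d[uv[:,1],uv[:,0]][:,None]
  q=w[(np.linalg.norm(w[:,:2]-[.415,-.165],axis=1)<.045)&(w[:,2]>.01)&(d.ravel()>0)]
  h=q[q[:,2]>.075];r=q[(q[:,2]>.062)&(q[:,2]<.074)]
  print(n,len(q),q[:,2].max(),h[:,:2].min(0),h[:,:2].max(0),"rim",len(r),r[:,:2].min(0),r[:,:2].max(0))
E
python3 -m creep '[[0.6,-10,60,0,0,0,0],[0.6,-10,60,0,0,0,0],[0.6,-10,60,0,0,0,0],[0.6,-10,60,0,0,0,0],[0.6,-10,60,0,0,0,0]]'
python3 -m creep '[[0.6,-2,7,0,0,0,0],[0.6,0,0,0,0,0,0],[0.6,0,0,0,0,0,0]]'
```

```text
top 307 0.11898158777142598 [ 0.40094727 -0.18212617] [ 0.43460967 -0.14857306] rim 58 [ 0.39927901 -0.18332446] [ 0.43476187 -0.14853033]
scene 1385 0.11627823850541552 [ 0.39762401 -0.18272584] [ 0.43230401 -0.14920837] rim 255 [ 0.39607574 -0.18444268] [ 0.43466814 -0.14636004]
t: 26.22
eef_pos: [0.424, -0.1619, 0.1332]
tool_rot: [0.0, 0.687, 0.727, 0.0]
contact_force: [1.3, 0.8, 0.6]
gripper_width: 0.801
grasp_force: 0.0
t: 26.6
eef_pos: [0.4222, -0.1596, 0.1329]
tool_rot: [0.0, 0.688, 0.725, 0.0]
contact_force: [-0.1, -0.2, -0.2]
gripper_width: 0.801
grasp_force: 0.0
```

```bash
python3 -m creep '[[0.6,-6,-6,0,0,0,0],[0.6,0,0,-40,0,0,0],[0.6,0,0,-40,0,0,0],[0.6,0,0,-22,0,0,0],[0.6,0,0,0,0,0,0]]'
python3 -m creep '[[0.6,0,0,-8,0,0,0],[0.6,0,0,-7,0,0,0],[0.6,0,0,0,0,0,0]]'
python3 -m creep '[[-1,0,0,0,0,0,0],[-1,0,0,0,0,0,0],[-1,0,0,0,0,0,0],[-1,0,0,0,0,0,0],[-1,0,0,0,0,0,0]]' 25
```

```text
t: 27.22
eef_pos: [0.4139, -0.1653, 0.0294]
tool_rot: [-0.002, 0.689, 0.725, -0.001]
contact_force: [0.2, 0.6, 0.3]
gripper_width: 0.799
grasp_force: 0.0
t: 27.6
eef_pos: [0.4155, -0.1648, 0.0158]
tool_rot: [-0.0, 0.688, 0.726, -0.0]
contact_force: [-0.1, 0.5, 0.4]
gripper_width: 0.8
grasp_force: 0.0
t: 28.22
eef_pos: [0.4159, -0.1648, 0.0163]
tool_rot: [0.0, 0.688, 0.726, 0.0]
contact_force: [-1.1, 0.4, 5.8]
gripper_width: 0.421
grasp_force: 24.9
```

```bash
python3 -m creep '[[-1,0,0,10,0,0,0],[-1,0,0,20,0,0,0],[-1,0,0,15,0,0,0],[-1,20,-4,0,0,0,0],[-1,35,-7,0,0,0,0]]'
python3 -m creep '[[-1,40,-7,0,0,0,0],[-1,40,-7,0,0,0,0],[-1,32,-6,0,0,0,0],[-1,0,0,0,0,0,0],[-1,0,0,0,0,0,0]]'
```

```text
t: 28.85
eef_pos: [0.4702, -0.1762, 0.0616]
tool_rot: [0.0, 0.688, 0.725, -0.0]
contact_force: [1.3, -0.4, 0.3]
gripper_width: 0.421
grasp_force: 25.3
t: 29.48
eef_pos: [0.5815, -0.1955, 0.0607]
tool_rot: [-0.001, 0.688, 0.726, -0.0]
contact_force: [-0.2, -0.2, -1.1]
gripper_width: 0.413
grasp_force: 25.3
```

```bash
python3 -m creep '[[-1,1,0,-20,0,0,0],[-1,0,0,-13,0,0,0],[-1,0,0,-5,0,0,0],[-1,0,0,0,0,0,0],[-1,0,0,0,0,0,0]]'
python3 -m creep '[[0,0,0,0,0,0,0],[0.3,0,0,0,0,0,0],[0.5,0,0,0,0,0,0],[0.6,0,0,0,0,0,0]]'
python3 -m creep '[[0.6,0,0,40,0,0,0],[0.6,0,0,50,0,0,0],[0.6,0,0,50,0,0,0],[0.6,-40,-60,0,0,0,0],[0.6,-40,-60,0,0,0,0]]'
python3 -m creep '[[0.6,-20,-60,0,0,0,0],[0.6,-10,-60,0,0,0,0],[0.6,0,-40,0,0,0,0],[0.6,0,0,0,0,0,0]]'
python3 - <<'E'
from h import *
im,d=read_camera("top");s,sd=read_camera("scene")
uv=np.array([[u,v] for v in range(480) for u in range(640)])
o,dr=ray("top",uv);w=o+dr*d.reshape(-1,1)
for n,c,z,r in(("spool",(.5907,-.0704),.042,.05),("tape",(.6012,-.3292),.026,.05),("plate",(.61,.0505),.018,.06),("tuberim",(.5827,-.196),.074,.04)):
  q=w[(np.linalg.norm(w[:,:2]-c,axis=1)<r)&(abs(w[:,2]-z)<.006)]
  print(n,len(q),np.median(q[:,2]).round(4),((q.min(0)+q.max(0))/2)[:2].round(4),q[:,:2].mean(0).round(4),"pad",c)
c=blobs(im,[95,100,40],[125,255,255],(320,160,410,240))
for k in c[:2]: print(rect("top",k,.07))
o,dr=ray("scene",uv);w=o+dr*sd.reshape(-1,1);q=w[(np.linalg.norm(w[:,:2]-[.583,-.196],axis=1)<.04)&(w[:,2]>.015)&(w[:,2]<.07)]
print("tube side",q.min(0),q.max(0))
cv2.imwrite("pics/c13.png",np.hstack([im[130:330,160:480,::-1],s[150:350,180:500,::-1]]))
E
```

```text
t: 30.1
eef_pos: [0.5834, -0.1956, 0.0226]
tool_rot: [-0.0, 0.688, 0.726, -0.0]
contact_force: [-0.6, 0.1, -0.6]
gripper_width: 0.422
grasp_force: 25.5
t: 30.6
eef_pos: [0.5836, -0.1957, 0.0229]
tool_rot: [0.0, 0.688, 0.726, 0.0]
contact_force: [0.5, 0.7, -0.4]
gripper_width: 0.799
grasp_force: 0.0
t: 31.22
eef_pos: [0.5142, -0.3005, 0.164]
tool_rot: [0.001, 0.687, 0.726, 0.0]
contact_force: [0.3, -1.7, -1.0]
gripper_width: 0.795
grasp_force: 0.0
t: 31.72
eef_pos: [0.4824, -0.4633, 0.1623]
tool_rot: [0.0, 0.69, 0.723, -0.001]
contact_force: [0.4, 0.9, 1.1]
gripper_width: 0.797
grasp_force: 0.0
spool 759 0.0424 [ 0.595  -0.0705] [ 0.5942 -0.0704] pad (0.5907, -0.0704)
tape 750 0.0257 [ 0.6031 -0.332 ] [ 0.6026 -0.3302] pad (0.6012, -0.3292)
plate 1326 0.0172 [0.6044 0.0514] [0.6104 0.0516] pad (0.61, 0.0505)
tuberim 92 0.0749 [ 0.5843 -0.1962] [ 0.5828 -0.1963] pad (0.5827, -0.196)
tube side [ 0.56128158 -0.21572585  0.0150669 ] [ 0.60269167 -0.17844277  0.06995246]
```

View pics/c13.png

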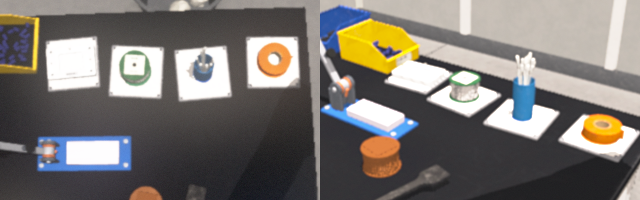

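All four things stand on their own pads, with centres within about 4 mm: plate at top crop (72,63), spool (135,68), tube (203,66) and tape (273,60). The clamp leans back open and the gripper is clear, so I hand in.

```bash
python3 - <<'E'
from station import *
print(hand_in())
E
```

```text
the job is handed in; nothing more can be done
None
```

I opened the clamp and left it open, set the plate, spool, tape roll and swab tube on their own pads within about 4 mm of centre by camera depth, and handed the job in at about 32 s; no verdict came back.

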